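# Tighten the screw clamp on the steel bench block

## Task

The square steel bench block lies loose in its screw clamp. Turn the round knob on top of that clamp clockwise, letting go and taking a new grip as often as needed, until the pad is tight on the block and the knob turns no further, then let go of it. Keep the block in its place under the pad, and leave the other clamp, which holds the taller wooden doming block, as it is.

Things in the scene. Friction and masses are not known exactly. Their poses are not given: they have to be found in the camera images.
- steel_clamp_screw (a joint): vertical screw of the clamp that holds the steel bench block, rad; grows as the knob is turned clockwise seen from above, from 0 to 1.3 (loose, at the start) to a dead stop at 8.0 (tight; the pad meets the block at about 7.5). One turn lowers knob and pad by 6 mm. Turns with about 0.1 N m and stays where it is left; at least one full turn is needed.
- steel_clamp_knob (a point): centre of the top face of that clamp's knob: knurled steel cylinder, diameter 38 mm, height 24 mm, all sides free; turns and sinks with the screw. Tight, this point is 122 mm above the table (loose up to 8 mm higher), and the knob's underside 10 mm above the clamp's bridge, 30 x 130 mm, top at 88 mm, with a nut 7 mm high 52 mm to either side of the screw and a flat collar 3 mm high round it.
- bench_block: plain square steel bench block, 62 x 62 x 19 mm, loose on its clamp's base plate (90 x 130 x 10 mm, bolted down) under the pad, which is 32 mm across; origin at the centre of its underside, z up. Two like clamps stand side by side, this one to the left or to the right.
- dome_clamp_mark (a point): point on the rim of the top face of the other clamp's knob, 19 mm from its axis, turning with it; that clamp holds the wooden doming block (55 x 55 x 40 mm, round hollow in its top), so its knob stands about 21 mm higher; leave it alone
Things that resemble listed ones, but are neither listed nor needed, are in the scene too. Leave any purple or yellow look-alike of the part that bears steel_clamp_screw alone.

How it is judged:
By the outcome, as a careful person would: the job done as asked, in the order asked, and still so for the second after the job is handed in, with the robot touching nothing.
It also fails if it takes over 72 s, if anything falls off the work surface, if the arm or the gripper's body presses on something with over 40 N, if the wrist force passes 120 N, or if a joint passes its speed limit or range.

## Robot

A 7-joint arm with a two-finger parallel gripper is mounted at the origin on a cart in front of the work surface, level with it; the furniture and walls round the work are solid. World frame = base frame: x ahead of the robot, y to its left, z up, the work surface at z = 0. Lengths are in mm, angles in rad, forces in N, time in s.
With the tool pointing down it reaches from about 400 to 875 mm from the base axis. Payload 19.3 kg.
Tool frame: the origin (TCP) lies at the very end of the fingers, on their centre line; the grasp point (between the pads) lies 19 mm behind it (grip_point_offset is the z of the grasp point in the tool frame, in mm); z points along the fingers, y is the line along which they close (so a half turn about z gives the same grasp; the last joint's range is limited). The gripper opens to 85 mm and grips with 20 to 120 N. Pads are 22 mm wide; open, the fingers measure 114 mm over their backs; the gripper's body (76 mm by 85 mm) begins 54 mm behind the grasp point. The pads swing forward as they close: fully open they stand 13 mm farther back than shut.
Start: joints at [-1.226, 0.521, -0.036, 1.599, 0.021, 1.021, -0.113], TCP at [251.896, 571.982, 231.291] pointing down, gripper open.
Joint ranges: [-2.91, 2.91], [-0.3, 2.13], [-1.5, 1.42], [0.17, 2.43], [-1.26, 4.41], [0.16, 1.93], [-2.52, 2.52]. Speed limits (rad/s): [1.89, 1.89, 2.39, 2.39, 3.01, 3.01, 3.01].

## Interface

Orientations are given as a 3x3 rotation matrix whose columns are the frame's x, y, z axes.
In Python, from workcell import movep, movel, goto_joints, open_gripper, clamp, wait, inverse_kinematics, read_state, camera, PlanningError, finish_job, grip_point_offset gives the robot as it stands. Calls block until the motion is done:
- movep(position, orientation): joint-space move of the TCP to a pose.
- movel(position, frame=None, max_speed=150, guard=None): straight line of the TCP; frame=None keeps the orientation; max_speed is the mean speed in mm/s. With guard (N) it stops when the force on the tool has changed by that much, and returns True; else False.
- goto_joints(angles): joint-space move.
- open_gripper() and clamp(): open the fingers fully, or close them until they stop; the grip force is fixed at half the most.
- wait(seconds).
- inverse_kinematics(position, orientation): joint angles nearest the present ones, or None.
- read_state(): the state.
- camera(name): name is "side" or "top" or "wrist"; returns a dict with "image" (384x512x3 uint8, blue, green, red), "range_z" (384x512 float32, mm along the optical axis (not along the pixel's ray), 0 where there is no reading), "fx", "fy", "cx", "cy" (pixels), "cam_to_world" (4x4, takes a point from camera to world coordinates). Camera axes: x right, y up, looking along -z (the intrinsics and any distortion apply to the point x, -y, -z); pixel columns grow to the right and rows downward; lengths in mm; the calibration is good to about 2 mm. A picture is of the moment at which its call begins.
A pose or a line that the arm cannot do raises PlanningError and nothing moves.
- finish_job(): hands the job in; it is judged then, once.
The state is a dict: "time": time; "qpos": joint angles; "qvel": joint speeds; "joint_efforts": joint torques, N m; "eef_pos": TCP position; "tool_rot": TCP orientation; "ft_force": force on the tool from outside, world axes, zero at the start; "torque": the same for the moment, N m; "finger_gap": finger opening in mm; "gripper_force": force on a finger pad.
Only numpy, scipy, OpenCV 4.12 (cv2) and the standard library are available. Lean on these libraries where they do the work, as an engineer would, in place of code of your own. Each camera call takes 0.05 s, during which the arm holds its last target. There are 200 camera calls.

## Working session

There is one attempt and no reset: what is moved stays moved. The work goes in short steps, each a Python script; the robot and the scene stay as the last script left them, time stands still between calls to the robot, and variables do not carry over. Pictures are saved under pics/ and viewed, at most 10 in all, crops included, and the job is handed in when it is done.

```bash
mkdir -p pics; ls; python3 - <<'E'
from workcell import *
import cv2,numpy as np
for n in("top","side"):
    c=camera(n);cv2.imwrite(f"pics/{n}0.png",c["image"]);np.savez(f"{n}0.npz",**c)
s=read_state();print(s["time"],s["eef_pos"],s["tool_rot"],s["finger_gap"],grip_point_offset)
E
```

```text
pics
0.1 [251.80118074 571.70413471 230.78548994] [[-9.15171390e-01  4.03064750e-01 -3.66065559e-04]
 [ 4.03064912e-01  9.15170876e-01 -9.71841814e-04]
 [-5.67026393e-05 -1.03695001e-03 -9.99999461e-01]] 85.33289793404323 -18.700000000000003
```

View pics/top0.png

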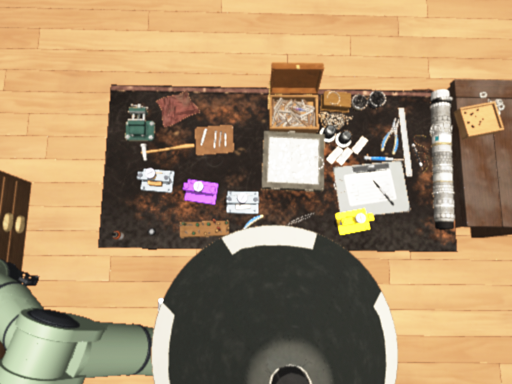

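View pics/side0.png

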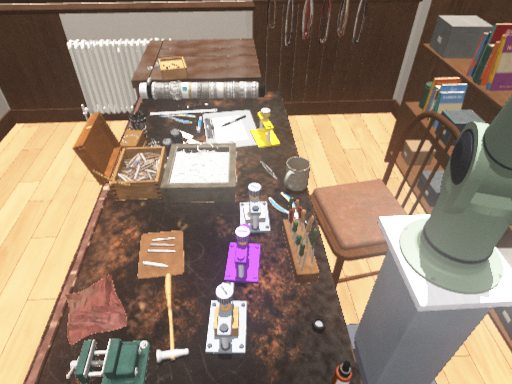

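The two silver clamps are at top pixels (155,180), which seems to hold wood, and (243,202). A purple one stands between them at (201,190), and a yellow one is at (354,221). Next I'll enlarge and measure.

```bash
cat > h.py <<'E'
import numpy as np,cv2
def cloud(c):
    z=c["range_z"];v,u=np.mgrid[:384,:512]
    P=np.stack([(u-c["cx"])/c["fx"]*z,-(v-c["cy"])/c["fy"]*z,-z,np.ones_like(z)],-1)
    W=(P@np.asarray(c["cam_to_world"]).T)[...,:3]; W[z==0]=np.nan
    return W
E
python3 - <<'E'
from h import *
c=np.load("top0.npz");d=np.load("side0.npz");W=cloud(c);S=cloud(d)
for n,u,v in(("A",155,180),("P",201,190),("B",243,202)):
    print(n,W[v,u].round());
    w=W[v-18:v+19,u-20:u+21].reshape(-1,3); hi=w[w[:,2]>100]
    print(len(hi),hi.round().tolist()[:25])
for n,u,v in(("A",224,292),("P",242,231),("B",254,188)):
    w=S[v-14:v+15,u-14:u+15].reshape(-1,3);hi=w[w[:,2]>np.nanmax(w[:,2])-6];print(n,len(hi),hi.mean(0).round(1),np.nanmax(w[:,2]))
a=cv2.resize(c["image"][160:225,130:270],None,fx=5,fy=5,interpolation=2)
b=cv2.resize(d["image"][175:365,190:290],None,fx=3,fy=3,interpolation=2)
im=np.zeros((570,800,3),np.uint8);im[:325//1,:500]=a[:,:700][:, :500];im[:570,500:800]=b
cv2.imwrite("pics/crop1.png",im)
E
```

```text
A [617. 176.  86.]
94 [[653.0, 189.0, 146.0], [652.0, 184.0, 149.0], [653.0, 181.0, 144.0], [648.0, 195.0, 149.0], [648.0, 192.0, 148.0], [646.0, 186.0, 156.0], [649.0, 185.0, 145.0], [648.0, 180.0, 150.0], [649.0, 177.0, 145.0], [643.0, 198.0, 152.0], [643.0, 195.0, 151.0], [644.0, 192.0, 146.0], [644.0, 188.0, 147.0], [644.0, 184.0, 147.0], [643.0, 179.0, 153.0], [644.0, 175.0, 151.0], [644.0, 171.0, 151.0], [647.0, 171.0, 135.0], [640.0, 199.0, 149.0], [639.0, 194.0, 153.0], [640.0, 191.0, 149.0], [641.0, 188.0, 146.0], [639.0, 183.0, 152.0], [639.0, 179.0, 152.0], [639.0, 174.0, 154.0]]
P [574. -13. 112.]
82 [[603.0, 10.0, 131.0], [604.0, 6.0, 126.0], [603.0, 2.0, 132.0], [603.0, -2.0, 132.0], [602.0, -6.0, 133.0], [604.0, -10.0, 127.0], [605.0, -13.0, 123.0], [600.0, 14.0, 124.0], [600.0, 10.0, 124.0], [598.0, 5.0, 134.0], [599.0, 1.0, 132.0], [599.0, -2.0, 130.0], [600.0, -6.0, 127.0], [600.0, -10.0, 127.0], [600.0, -14.0, 128.0], [595.0, 13.0, 128.0], [595.0, 10.0, 128.0], [595.0, 6.0, 128.0], [595.0, 2.0, 128.0], [595.0, -2.0, 130.0], [594.0, -7.0, 134.0], [596.0, -10.0, 128.0], [595.0, -14.0, 129.0], [594.0, -19.0, 135.0], [591.0, 17.0, 129.0]]
B [ 528. -180.  119.]
82 [[562.0, -168.0, 130.0], [562.0, -172.0, 130.0], [561.0, -176.0, 133.0], [561.0, -180.0, 133.0], [562.0, -184.0, 131.0], [558.0, -164.0, 125.0], [559.0, -168.0, 124.0], [558.0, -172.0, 128.0], [558.0, -176.0, 131.0], [557.0, -180.0, 132.0], [558.0, -184.0, 129.0], [558.0, -188.0, 132.0], [554.0, -160.0, 127.0], [554.0, -164.0, 128.0], [554.0, -168.0, 130.0], [553.0, -172.0, 136.0], [554.0, -176.0, 127.0], [554.0, -180.0, 130.0], [553.0, -184.0, 135.0], [554.0, -188.0, 127.0], [554.0, -192.0, 129.0], [550.0, -160.0, 125.0], [550.0, -164.0, 130.0], [550.0, -168.0, 129.0], [550.0, -172.0, 128.0]]
A 221 [633.5 187.3 151.2] 154.86411704761395
P 134 [588.3   1.4 131. ] 134.09406557937655
B 83 [ 545.4 -172.9  131.1] 135.11010333685954
```

View pics/crop1.png

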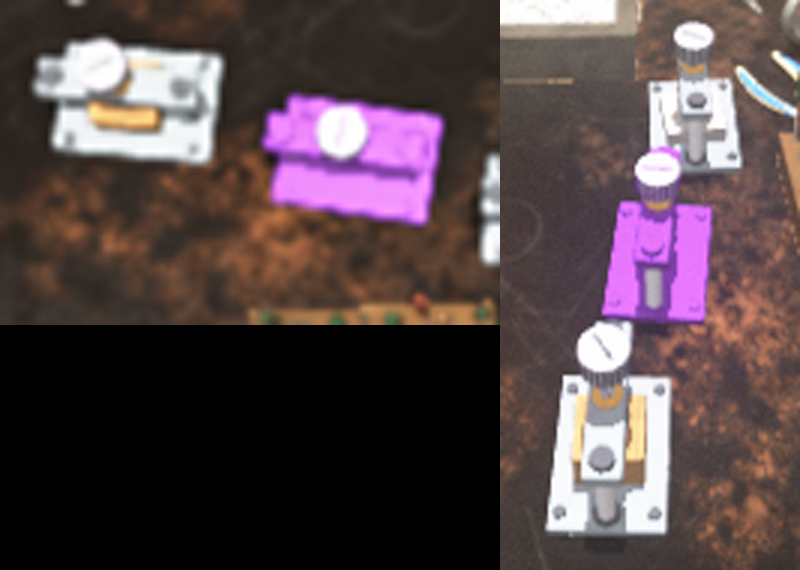

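The steel clamp is B, the right-hand one: its knob is at about (545,-173,131), and no wood is visible under it. Clamp A's knob is at 151 mm, so it holds the doming block. I'll move above B and refine the position with the wrist camera.

```bash
cat >> h.py <<'E'
def R(a):  # tool down, tool x at world yaw a
    return np.array([[np.cos(a),np.sin(a),0],[np.sin(a),-np.cos(a),0],[0,0,-1]])
E
python3 - <<'E'
from workcell import *
from h import *
for a in np.arange(-180,180,30):
    q=inverse_kinematics([545,-173,260],R(np.radians(a)));print(a,None if q is None else np.round(q,2))
a=min([i for i in range(-180,180,30)],key=lambda i:abs(q[6]) if (q:=inverse_kinematics([545,-173,260],R(np.radians(i)))) is not None else 9)
print(a);movep([525,-173,260],R(np.radians(a)))
c=camera("wrist");cv2.imwrite("pics/w1.png",c["image"]);np.savez("w1.npz",**c)
s=read_state();print(s["time"],s["eef_pos"],s["qpos"].round(2) if hasattr(s["qpos"],"round") else s["qpos"])
E
```

```text
-180 [-0.15  0.45  0.5   1.73 -0.24  1.03  2.  ]
-150 [-0.05  0.43  0.35  1.73 -0.17  1.02  2.45]
-120 [ 1.01  0.71 -1.27  1.67  0.7   1.3   2.22]
-90 [-0.53  0.74  1.23  1.75 -0.75  1.21 -2.23]
-60 [-0.53  0.74  1.23  1.75 -0.75  1.21 -1.71]
-30 [-0.45  0.61  1.02  1.74 -0.58  1.12 -1.35]
0 [-0.42  0.58  0.94  1.74 -0.52  1.09 -0.88]
30 [-0.35  0.53  0.83  1.74 -0.44  1.07 -0.43]
60 [-0.3   0.5   0.73  1.74 -0.38  1.05  0.04]
90 [-0.3   0.5   0.74  1.74 -0.38  1.05  0.56]
120 [-0.27  0.49  0.68  1.74 -0.35  1.04  1.06]
150 [-0.23  0.47  0.61  1.73 -0.31  1.04  1.54]
60
2.95 [ 525.27094453 -172.31251357  259.9029663 ] [-0.34  0.48  0.78  1.79 -0.39  1.04  0.07]
```

View pics/w1.png

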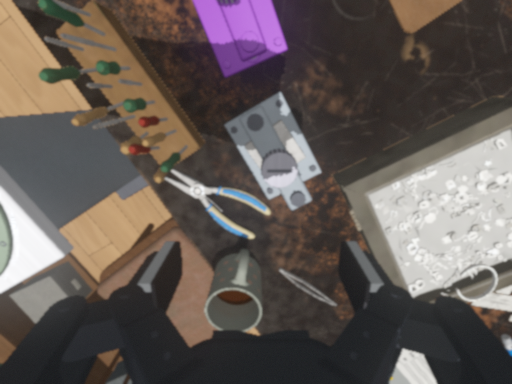

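The wrist view shows the target knob at (278,168) with a mark on its top, two nuts on the bridge, a mug at (236,290) and pliers at (220,200).

```bash
python3 - <<'E'
from h import *
Ws=[cloud(np.load(f)) for f in("w1.npz","top0.npz","side0.npz")]
for W in Ws:
    P=W.reshape(-1,3);r=np.hypot(P[:,0]-545,P[:,1]+173)
    k=P[(r<32)&(P[:,2]>122)]
    xy=k[:,:2].astype(np.float32);c,rad=cv2.minEnclosingCircle(xy)
    print("knob",len(k),k.mean(0).round(1),np.median(k[:,2]),c,rad)
    m=P[(r>30)&(r<180)&(P[:,2]>60)&(P[:,2]<200)]
    H,_,_=np.histogram2d(m[:,0],m[:,1],bins=[range(380,721,20),range(-340,21,20)])
    for i,j in zip(*np.nonzero(H>3)):
        q=m[(m[:,0]//20==19+i)&(m[:,1]//20==-17+j)];print((390+20*i,-330+20*j,int(q[:,2].max())),end=" ")
    print()
c=np.load("w1.npz")["image"]
cv2.imwrite("pics/w1c.png",cv2.resize(c[85:215,210:340],None,fx=4.5,fy=4.5,interpolation=2))
E
```

```text
knob 14042 [ 548.5 -171.6  320.1] 340.5417637509058 (544.9996948242188, -172.9993133544922) 31.99798011779785
(np.int64(410), np.int64(-290), 83) (np.int64(410), np.int64(-90), 121) (np.int64(410), np.int64(-70), 122) (np.int64(430), np.int64(-310), 83) (np.int64(430), np.int64(-290), 84) (np.int64(430), np.int64(-270), 75) (np.int64(430), np.int64(-130), 121) (np.int64(430), np.int64(-110), 121) (np.int64(430), np.int64(-90), 130) (np.int64(430), np.int64(-70), 129) (np.int64(430), np.int64(-50), 110) (np.int64(450), np.int64(-290), 70) (np.int64(450), np.int64(-110), 136) (np.int64(450), np.int64(-90), 128) (np.int64(450), np.int64(-70), 136) (np.int64(450), np.int64(-50), 112) (np.int64(450), np.int64(-30), 111) (np.int64(470), np.int64(-70), 130) (np.int64(530), np.int64(-230), 96) (np.int64(530), np.int64(-210), 89) (np.int64(530), np.int64(-150), 89) (np.int64(530), np.int64(-130), 95) (np.int64(530), np.int64(-110), 95) (np.int64(550), np.int64(-230), 96) (np.int64(550), np.int64(-210), 96) (np.int64(550), np.int64(-150), 89) (np.int64(550), np.int64(-130), 97) (np.int64(550),
[... 3884 characters left out ...]
np.int64(-70), 96) (np.int64(590), np.int64(-50), 97) (np.int64(590), np.int64(-10), 132) (np.int64(590), np.int64(10), 132) (np.int64(610), np.int64(-330), 71) (np.int64(610), np.int64(-310), 70) (np.int64(610), np.int64(-290), 71) (np.int64(610), np.int64(-270), 71) (np.int64(610), np.int64(-250), 71) (np.int64(610), np.int64(-10), 133) (np.int64(630), np.int64(-310), 71) (np.int64(630), np.int64(-270), 73) (np.int64(630), np.int64(-250), 71) (np.int64(650), np.int64(-270), 71) (np.int64(650), np.int64(-250), 71) (np.int64(670), np.int64(-270), 71) (np.int64(670), np.int64(-250), 71) (np.int64(690), np.int64(-270), 71) (np.int64(690), np.int64(-250), 70) (np.int64(710), np.int64(-250), 68)
```

View pics/w1c.png

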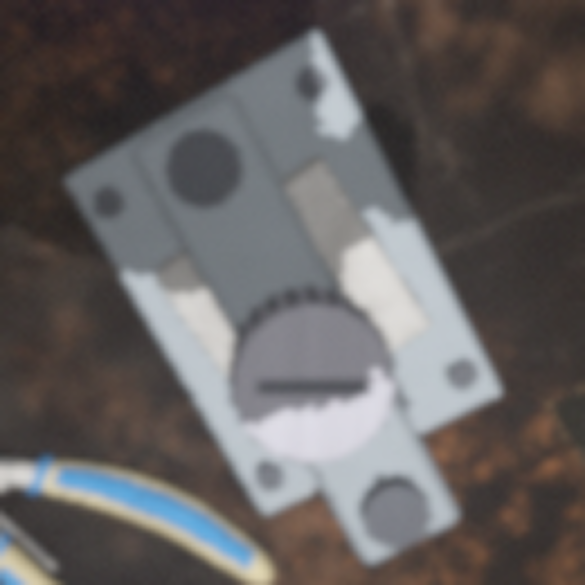

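Light steel block faces show under the bridge, so this is the right clamp. The knob's top centre is at crop (312,384), which is full-frame (279.3,170.3). Nothing tall stands within 110 mm of it.

```bash
python3 - <<'E'
from workcell import *
from h import *
d=np.load("w1.npz");W=cloud(d);P=W[140:200,245:315].reshape(-1,3)
k=P[(abs(P[:,2]-129)<5)];print(len(k),k.mean(0),np.median(k[:,2]),cv2.minEnclosingCircle(k[:,:2].astype(np.float32)))
T=d["cam_to_world"];u,v=279.3,170.3
r=T[:3,:3]@np.array([(u-d["cx"])/d["fx"],-(v-d["cy"])/d["fy"],-1]);o=T[:3,3]
print(o, o+r*(129-o[2])/r[2], W[170,279])
for a in np.arange(90,230,15):
    q=inverse_kinematics([545,-173,98],R(np.radians(a)));print(a,None if q is None else np.round(q,2))
E
```

```text
1047 [ 547.0633486  -173.46402728  129.00462731] 129.13080235240483 ((546.8408203125, -174.2157745361328), 19.51567268371582)
[ 566.43613395 -100.13759808  402.40337232] [ 546.50877325 -174.38111881  129.        ] [ 546.45360542 -173.72623809  129.8169511 ]
90 [-0.14  0.68  0.5   1.87 -0.48  0.71  0.63]
105 [-0.1   0.66  0.44  1.87 -0.42  0.7   0.84]
120 [-0.06  0.65  0.37  1.86 -0.35  0.69  1.05]
135 [-0.01  0.64  0.31  1.86 -0.29  0.68  1.25]
150 [ 0.03  0.63  0.25  1.86 -0.24  0.68  1.47]
165 [ 0.07  0.63  0.2   1.86 -0.18  0.68  1.68]
180 [ 0.11  0.62  0.13  1.86 -0.12  0.67  1.88]
195 [ 0.15  0.62  0.07  1.85 -0.07  0.67  2.1 ]
210 [ 0.19  0.61  0.02  1.85 -0.02  0.68  2.31]
225 [ 0.27  0.61 -0.09  1.85  0.08  0.68  2.49]
```

```bash
cat >> h.py <<'E'
from workcell import *
XY=[546.7,-174.0]
def st(t=""):
    s=read_state();print(t,round(s["time"],1),"z",np.round(s["eef_pos"],1),"q7",round(s["qpos"][6],3),"F",np.round(s["ft_force"],1),"T",np.round(s["torque"],2),"e7",round(s["joint_efforts"][6],2),"gap",round(s["finger_gap"],1),"g",np.round(s["gripper_force"],0));return s
def turn(th,n):
    "turn clockwise by th in n steps, sinking 6 mm per turn"
    s=read_state();p=np.array(s["eef_pos"]);Rt=np.array(s["tool_rot"]);q0=np.array(s["qpos"])
    q1=np.array(inverse_kinematics(p-[0,0,6*th/2/np.pi],Rt));d=q1-q0
    assert abs(d).max()<.15,d
    d[6]-=th
    for i in range(1,n+1):
        goto_joints(list(q0+d*i/n));st(f"{th*i/n:.2f}")
E
python3 - <<'E'
from h import *
Rt=R(np.radians(210))
movep(XY+[180],Rt);st()
print(movel(XY+[104],guard=12,max_speed=80));st()
clamp();st("clamp")
E
```

```text
5.0 z [ 546.7 -174.   180. ] q7 2.333 F [-0.3  0.2 -0. ] T [ 0.03 -0.06  0.03] e7 0.05 gap 85.1 g 0.0
False
 6.1 z [ 547.  -174.1  104.5] q7 2.338 F [ 1.3  0.1 -0.7] T [-0.02  0.01 -0.02] e7 0.0 gap 85.3 g 0.0
clamp 6.6 z [ 546.9 -174.1  104.4] q7 2.338 F [-0.5 -0.1  6.4] T [0.09 0.3  0.03] e7 -0.0 gap 36.5 g 59.0
```

```bash
python3 - <<'E'
from h import *
turn(1.0,2)
c=camera("wrist");cv2.imwrite("pics/w2.png",c["image"])
turn(3.4,4)
E
```

```text
0.50 7.2 z [ 547.  -174.3  104.1] q7 1.842 F [ 1.1 -1.7  1.3] T [-0.14 -0.   -0.04] e7 -0.6 gap 36.1 g 60.0
1.00 7.7 z [ 547.  -174.4  103.6] q7 1.343 F [-0.5 -2.7  2.3] T [-0.6  -0.01 -0.05] e7 -0.54 gap 36.4 g 60.0
0.85 8.6 z [ 546.9 -174.5  102.8] q7 0.496 F [ 0.1 -4.3  3. ] T [-0.83  0.11 -0.06] e7 -0.18 gap 36.3 g 60.0
1.70 9.5 z [ 546.9 -174.5  101.9] q7 -0.355 F [-2.7 -3.7  2.9] T [-1.08  0.37 -0.13] e7 -0.18 gap 36.3 g 60.0
2.55 10.3 z [ 546.7 -174.5  101.1] q7 -1.207 F [-3.3 -4.5  3.8] T [-1.26  0.76 -0.06] e7 -0.08 gap 36.0 g 60.0
3.40 11.2 z [ 546.5 -174.3  100.3] q7 -2.057 F [-3.9 -3.4  4.6] T [-0.97  1.13 -0.11] e7 -0.07 gap 36.6 g 60.0
```

View pics/w2.png

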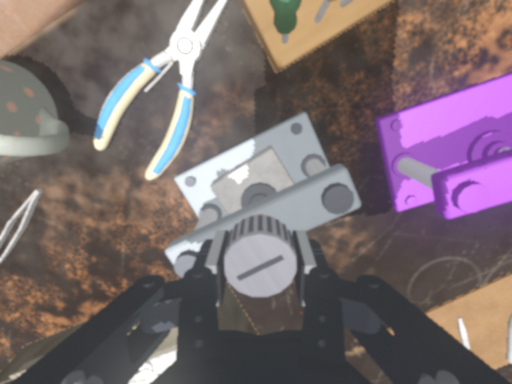

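The knob sits squarely between the pads at (260,262), with its mark visible, and the block is in place behind it. I'll take a new grip and turn on until it resists.

```bash
python3 - <<'E'
from h import *
open_gripper();q=list(read_state()["qpos"]);q[6]=2.33
c=camera("wrist");cv2.imwrite("pics/w3.png",c["image"])
goto_joints(q);s=st("back")
movel([XY[0],XY[1],100.2],max_speed=50);clamp();st("clamp")
turn(1.6,2)
for i in range(8):
    turn(.2,1)
    if abs(read_state()["torque"][2])>.5: break
E
```

```text
back 15.6 z [ 547.  -174.3  100.3] q7 2.33 F [-0.8  0.2  0.3] T [0.03 0.   0.02] e7 0.01 gap 85.6 g 0.0
clamp 16.3 z [ 546.9 -174.2  100.5] q7 2.33 F [-0.9 -0.6  5.1] T [0.1  0.18 0.04] e7 -0.0 gap 35.8 g 59.0
0.80 17.1 z [ 547.  -174.3   99.8] q7 1.532 F [ 1.4 -1.3  2.1] T [-0.34 -0.06 -0.08] e7 -0.25 gap 36.1 g 60.0
1.60 18.0 z [ 546.9 -174.4   99. ] q7 0.733 F [ 0.5 -3.3  3.7] T [-0.73 -0.02 -0.04] e7 -0.22 gap 36.2 g 60.0
0.20 18.3 z [ 546.9 -174.5   98.8] q7 0.538 F [-0.3 -2.9  1.9] T [-0.63 -0.05 -0.12] e7 -1.41 gap 36.0 g 60.0
0.20 18.6 z [ 546.9 -174.5   98.7] q7 0.344 F [ 0.4 -3.5  2.8] T [-0.67 -0.04 -0.08] e7 -1.33 gap 36.1 g 60.0
0.20 18.9 z [ 546.8 -174.5   98.5] q7 0.15 F [-0.3 -3.8  1.7] T [-0.72 -0.08 -0.05] e7 -1.4 gap 36.1 g 60.0
0.20 19.2 z [ 546.8 -174.6   98.3] q7 -0.043 F [ 0.3 -2.8  2.2] T [-0.72 -0.06 -0.11] e7 -1.39 gap 36.2 g 60.0
0.20 19.5 z [ 546.8 -174.6   98.1] q7 -0.236 F [-1.  -3.1  1.9] T [-0.73  0.09 -0.07] e7 -1.38 gap 36.3 g 60.0
0.20 19.8 z [ 546.7 -174.6   97.9] q7 -0.43 F [-0.7 -2.4  2. ] T [-0.77  0.09 -0.06] e7 -1.37 gap 36.1 g 60.0
0.20 20.1 z [ 546.7 -174.6   97.8] q7 -0.623 F [-0.8 -2.2  3. ] T [-0.74  0.21 -0.1 ] e7 -1.38 gap 36.8 g 60.0
0.20 20.4 z [ 547.2 -174.3   97.7] q7 -0.817 F [ 0.6 -0.3  3.1] T [-0.07 -0.46  0.18] e7 -1.52 gap 36.7 g 60.0
```

```bash
python3 - <<'E'
from h import *
a=camera("wrist")["image"]
turn(.2,1);turn(.2,1)
b=camera("wrist")["image"]
cv2.imwrite("pics/ab.png",np.hstack([cv2.resize(x[200:320,190:330],None,fx=2.8,fy=2.8,interpolation=2) for x in(a,b)]))
E
```

```text
0.20 20.8 z [ 549.2 -173.5   98. ] q7 -1.014 F [11.1  1.1  0.6] T [ 0.29 -2.48  0.91] e7 -1.91 gap 36.3 g 61.0
0.20 21.1 z [ 549.5 -173.8   97.8] q7 -1.21 F [ 3.2 -3.5  0.3] T [-0.84 -0.8   0.06] e7 -1.3 gap 36.3 g 61.0
```

View pics/ab.png

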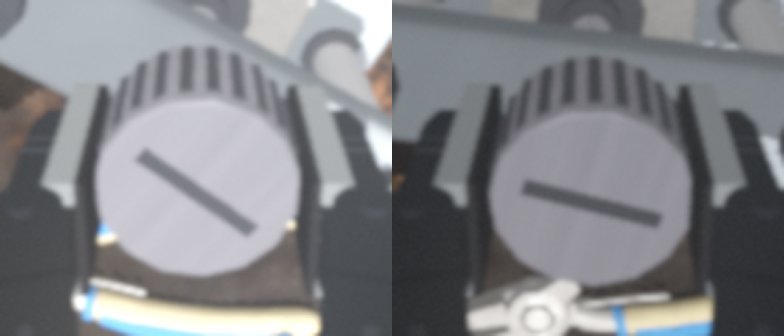

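In the gripper frame the mark rotated back about 21° while the gripper turned 23°. The knob stood still and the pads slipped, which suggests the dead stop. I'll confirm with a fresh, centred grip and views from one fixed pose.

```bash
python3 - <<'E'
from h import *
open_gripper();st()
Rt=R(np.radians(150))
s=read_state();q=inverse_kinematics(XY+[99],Rt);goto_joints(list(q));st("pose")
a=camera("wrist")["image"]
clamp();st("clamp")
for i in range(4):turn(.15,1)
open_gripper();goto_joints(list(q));st("pose");b=camera("wrist")["image"]
cv2.imwrite("pics/ab2.png",np.hstack([cv2.resize(x[200:320,190:330],None,fx=2.8,fy=2.8,interpolation=2) for x in(a,b)]))
E
```

```text
21.7 z [ 549.1 -173.5   97.7] q7 -1.215 F [-0.  -1.1  0.3] T [-0.01  0.04 -0.03] e7 0.02 gap 85.2 g 0.0
pose 23.5 z [ 546.7 -174.    99. ] q7 0.778 F [-0.3  0.3 -0.4] T [-0.02 -0.01 -0.  ] e7 0.06 gap 85.2 g 0.0
clamp 24.1 z [ 546.7 -174.2   99.3] q7 0.779 F [-2.8 -1.   5.7] T [-0.05  0.43  0.05] e7 -0.01 gap 36.2 g 59.0
0.15 24.4 z [ 547.8 -175.4   99.4] q7 0.628 F [ 7.4 -7.  -4.1] T [-1.53 -1.75  0.32] e7 -1.43 gap 35.7 g 62.0
0.15 24.6 z [ 547.1 -174.9   99.3] q7 0.477 F [-5.9  2.8  5.6] T [0.51 1.2  0.75] e7 -1.84 gap 36.2 g 63.0
0.15 24.9 z [ 547.2 -175.2   99.3] q7 0.33 F [ 0.2 -4.2  3.9] T [-0.6   0.22  0.08] e7 -1.66 gap 36.1 g 62.0
0.15 25.2 z [ 546.6 -173.8   99.2] q7 0.182 F [-4.7  6.1  8.7] T [1.52 1.51 0.17] e7 -1.22 gap 36.0 g 63.0
pose 26.4 z [ 546.7 -174.    99. ] q7 0.776 F [-0.7 -0.3  0.7] T [0.02 0.   0.04] e7 0.54 gap 85.3 g 0.0
```

View pics/ab2.png

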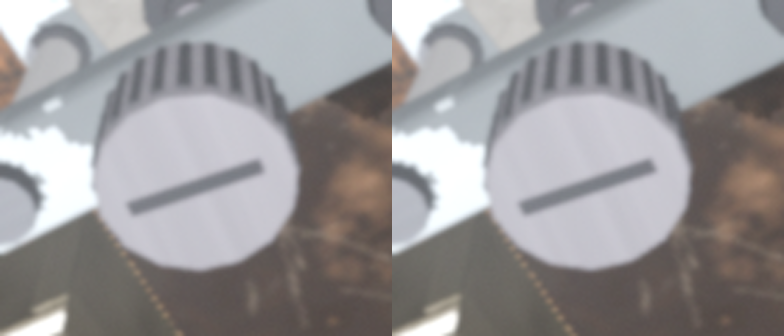

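The mark is identical before and after another 0.6 rad of firm turning, so the screw is at its dead stop. I'll retreat and check.

```bash
python3 - <<'E'
from h import *
movel(XY+[260],max_speed=120);movep([525,-173,260],R(np.radians(60)))
c=camera("wrist");W=cloud(c);P=W[130:210,240:320].reshape(-1,3)
r=np.hypot(P[:,0]-547,P[:,1]+174);print(np.median(P[(r<15)&(P[:,2]>112)&(P[:,2]<140)][:,2]))
t=camera("top")["image"]; t0=cv2.imread("pics/top0.png")
im=np.zeros((585,800,3),np.uint8);im[:,:585]=cv2.resize(c["image"][85:215,210:340],None,fx=4.5,fy=4.5,interpolation=2)
for i,x in enumerate((t0,t)): im[i*250:i*250+240,590:790]=cv2.resize(x[160:208,135:175],None,fx=5,fy=5,interpolation=2)
cv2.imwrite("pics/end.png",im);st()
E
```

```text
122.13812924693644
 29.3 z [ 525.  -173.   259.8] q7 -0.475 F [0.8 0.4 0.7] T [-0.05  0.    0.05] e7 0.02 gap 85.5 g 0.0
```

View pics/end.png

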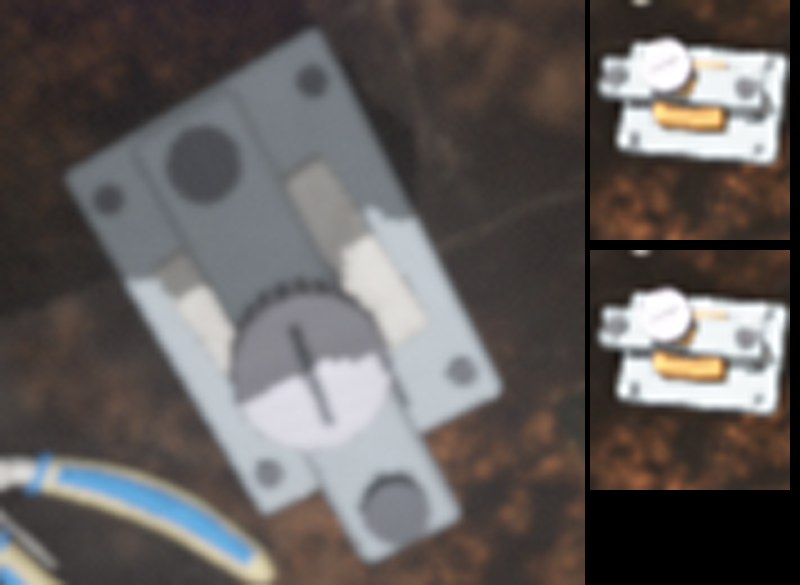

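The knob top measures 122.1 mm against 122 mm when tight. The block is unmoved in its place, and the other clamp is unchanged.

```bash
python3 -c "
from workcell import *
print(finish_job())"
```

```text
the job is handed in; nothing more can be done
None
```

The steel block's clamp is screwed tight to its dead stop (knob top at 122 mm) and released, with the block in place and the other clamp untouched; the job took about 29 s and is handed in.

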